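# Close the twin-knob squaring jig on a flat bar

## Robot

A 6-joint arm with a two-finger parallel gripper is mounted at the origin on the work surface; the furniture and walls round the work are solid. World frame = base frame: x ahead of the robot, y to its left, z up, the work surface at z = 0. Lengths are in m, angles in rad, forces in N, time in s.
With the tool pointing down it reaches from about 0.3 to 0.875 m from the base axis. Payload 4.2 kg.
Tool frame: the origin (TCP) lies between the finger pads; the fingertips stand 17 mm ahead of it and the grasp point (between the pads) lies 2 mm behind it; z points along the fingers, y is the line along which they close (so a half turn about z gives the same grasp; the last joint's range is limited). The gripper opens to 85 mm and grips with 20 to 120 N. Pads are 22 mm wide; open, the fingers measure 114 mm over their backs; the gripper's body (76 mm by 85 mm) begins 54 mm behind the grasp point. The pads swing forward as they close: fully open they stand 13 mm farther back than shut.
Start: joints at [-1.332, 0.32, 1.565, -0, 1.257, -0.02], TCP at [0.147, -0.556, 0.248] pointing down, gripper open.
Joint ranges: [-3.11, 3.11], [-0.84, 2.01], [0.21, 2.61], [-1.34, 4.49], [0.05, 2.63], [-2.56, 2.56]. Speed limits (rad/s): [2.57, 2.57, 3.14, 3.14, 3.14, 3.14].

## Interface

Orientations are given as a unit quaternion [x, y, z, w].
In Python, from plant import sense, grab_frame, finish_job gives the robot as it stands.
- The arm moves only by the tool drive_tool, never from a script. Its argument "deltas" is a list of rows, each an object with "jaw": the gripper command: -1 is shut, 1 is fully open, values between are in proportion; "dp": the shift along the tool's x, y, z in units of 25 mm (1.0 is 25 mm), a list of three; "yaw": the turn about the tool's z in units of 5 degrees (1.0 is 5 degrees). A call has 1 to 20 rows; each row is the pose to reach, as a shift and turn from the pose commanded when the call began, along the tool's axes at that moment; what a row does not reach only later rows make up. A row lasts 1/12 s, in which the tool goes at most 41.7 mm and 7.16 degrees, less where a joint would pass 70% of its speed; a pose out of reach is approached as far as the arm can. A call with a gripper value outside its range is refused whole. The fingers move at their own pace and stop on an object; "force" is the grip in N (left out, the last holds). Time passes only in rows, so rows that repeat a pose let the fingers close. It gives the time, the measured TCP pose, the force, the opening and the grip force at its end, in the units of the state.
- sense(): the state, without advancing time (a new reading comes with each control period).
- grab_frame(name): name is "scene" or "side" or "wrist"; returns a dict with "pixels" (420x560x3 uint8, blue, green, red), "camera_matrix" (3x3 intrinsics, pixels), "distortion" ([k1, k2, p1, p2, k3] as OpenCV has them; the pictures are not rectified), "extrinsics" (4x4, takes a point from world to camera coordinates). Camera axes: x right, y up, looking along -z (the intrinsics and any distortion apply to the point x, -y, -z); pixel columns grow to the right and rows downward; lengths in m; the calibration is good to about 2 mm. A picture is of the moment at which its call begins. There is no depth.
- finish_job(): hands the job in; it is judged then, once.
The state is a dict: "t": time; "joints": joint angles; "qvel": joint speeds; "joint_efforts": joint torques, N m; "tool_pos": TCP position; "ee_rot": TCP orientation; "wrist_force": force on the tool from outside, world axes, zero at the start; "wrist_torque": the same for the moment, N m; "width": finger opening in m; "grip_force": force on a finger pad.
Only numpy, scipy, OpenCV 4.12 (cv2) and the standard library are available. Lean on these libraries where they do the work, as an engineer would, in place of code of your own. Each camera call takes 0.05 s, during which the arm holds its last target. There are 200 camera calls.

## Task

Close the squaring jig on the flat bar lying in it: wind the sliding fence fully home with the two wing knobs, so that the bar ends up square against the fixed stop. Turn the knobs alternately in small steps so that the fence stays nearly square: neither end may ever lead the other by more than 20 mm, or it may wedge in its guides. Move the fence by its knobs only, never by pushing on it.

Things in the scene. Friction and masses are not known exactly. Their poses are not given: they have to be found in the camera images.
- knob_left (a joint): Angle (rad) of the left wing knob, the one at the jig's +y side. 0 = push rod fully drawn back, 1.7 = fully home (end stop). It grows as the knob is turned CLOCKWISE seen from above; each rad moves its push rod, and with it that end of the fence, 20 mm towards the fixed stop. It starts between 0 and 0.2; the rod meets the fence after the first few mm (at about 0.3 rad). The knob stays where it is left; it takes about 0.12 N m to turn.
- knob_right (a joint): Angle (rad) of the right wing knob, at the jig's -y side; same sense (clockwise from above, 0 to 1.7), 20 mm per rad at the right end of the fence.
- knob_left_grip (a point): Grip point of the left knob, on its vertical axis, 72 mm above the bench. Dark steel knob with a straight upright wing to pinch, 46 mm long along this frame's x axis, 13 mm thick along y, top 84 mm above the bench, 28 mm tall over a 38 mm round foot. The frame turns with the knob; z up. The grey gear housing under it is 64 x 50 mm, its top 44 mm above the bench.
- knob_right_grip (a point): Grip point of the right knob, same shape and frame, 260 mm from the left one. On both knobs the wing lies along the jig's x axis (across the fence) at 0 rad; at 1.7 rad it has turned 97 degrees clockwise and lies nearly along the fence.
- fence: Sliding steel fence, a straight bar 20 x 292 x 24 mm lying loose on the jig's plate across the jig, between two side guides (6 mm play at each end); two push rods, 260 mm apart, one from each knob, shove it from behind towards the fixed stop. Origin under its middle, x towards the stop, y along its length. Fully home its origin is at x = +9 mm in the jig's frame, 51 mm short of the stop's middle. Square = parallel to the jig's y axis.
- bar: Loose dark flat steel bar 30 x 190 x 5 mm lying on the jig's plate between fence and fixed stop, a little askew; origin at the centre of its underside, y along its length. The fence pushes it to the stop. (Another bar or tool outside the jig is not meant.)
- jig: Fixed jig: a steel plate 260 x 360 x 8 mm flat on the bench, origin at the centre of its underside, x from the knobs to the fixed stop. Knob axes at x = -70, y = +130 and -130 mm. The fixed stop is a steel bar 20 x 336 x 22 mm on the plate, its middle at x = +60 mm, its face towards the fence at x = +50 mm; the two small round nuts on it belong to it and do not turn.

How it is judged:
By the outcome, as a careful person would: the job done as asked, in the order asked, and still so for the second after the job is handed in, with the robot touching nothing.
It also fails if it takes over 61 s, if anything falls off the work surface, if the arm or the gripper's body presses on something with over 40 N, if the wrist force passes 120 N, or if a joint passes its speed limit or range.

## Working session

There is one attempt and no reset: what is moved stays moved. The work goes in short steps, Python scripts to look and compute and a tool call to move; the robot and the scene stay as the last step left them, time stands still between calls to the robot, and variables do not carry over. Pictures are saved under pics/ and viewed, at most 10 in all, crops included, and the job is handed in when it is done.

Besides the shell and the picture viewer there is one more tool, called after "Request:" in YAML: its name, and indented under it one key for each argument. drive_tool: Moves the arm, as the interface text tells. Its arguments: {"type":"object","properties":{"deltas":{"type":"array","items":{"type":"object","properties":{"jaw":{"type":"number"},"dp":{"type":"array","items":{"type":"number"}},"yaw":{"type":"number"}}}},"force":{"type":"number"}},"required":["deltas"]}

```bash
mkdir -p pics; ls; python3 - <<'E'
from plant import *
import cv2,json
s=sense();print(s)
for n in("scene","side"):
    f=grab_frame(n);cv2.imwrite(f"pics/{n}0.png",f["pixels"]);print(n,f["camera_matrix"],f["distortion"],f["extrinsics"])
E
```

```text
pics
{'t': 0.0, 'joints': array([-1.33197193e+00,  3.20266739e-01,  1.56569235e+00,  1.41192956e-05,
        1.25741355e+00, -1.99832816e-02]), 'qvel': array([ 1.74494767e-04,  1.01689558e-03,  2.42177471e-06,  3.50332333e-04,
       -7.45702577e-06,  6.22804302e-04]), 'joint_efforts': array([ 2.74660539e-03, -4.15517342e+01, -2.34160835e+01,  2.02176061e-04,
        8.34985811e-03,  5.98539373e-06]), 'tool_pos': array([ 0.14706354, -0.55539838,  0.24749152]), 'ee_rot': array([ 9.91638889e-01,  1.29040773e-01, -9.05158130e-05, -8.85405590e-04]), 'wrist_force': array([-0.9169031 , -0.04145198, -0.54236853]), 'wrist_torque': array([-0.0131228 ,  0.03538566,  0.00748334]), 'grip_force': 0.0, 'width': 0.08540526588449536}
scene [[405.79949165   0.         279.22777155]
 [  0.         405.79949165 208.90658865]
 [  0.           0.           1.        ]] [-0.03271666  0.          0.          0.          0.        ] [[-0.78671527 -0.61698955  0.02007446  0.40806449]
 [ 0.44985341 -0.55072641  0.70308771 -0.32931873]
 [-0.42274224  0.5621604   0.71081973 -0.66311762]
 [ 0.          0.          0.          1.        ]]
side [[528.13108748   0.         281.85771507]
 [  0.         528.13108748 204.07183254]
 [  0.           0.           1.        ]] [-0.1330161  0.         0.         0.         0.       ] [[-0.94875762 -0.31592959 -0.00688919  0.48361393]
 [ 0.11672276 -0.37061883  0.92142145 -0.14964222]
 [-0.29365757  0.8734015   0.38850361 -0.69065019]
 [ 0.          0.          0.          1.        ]]
```

View pics/scene0.png

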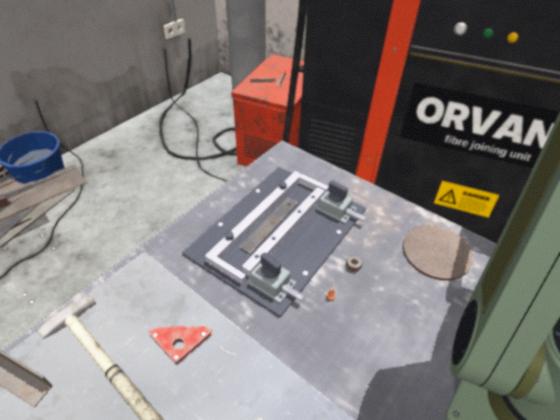

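View pics/side0.png

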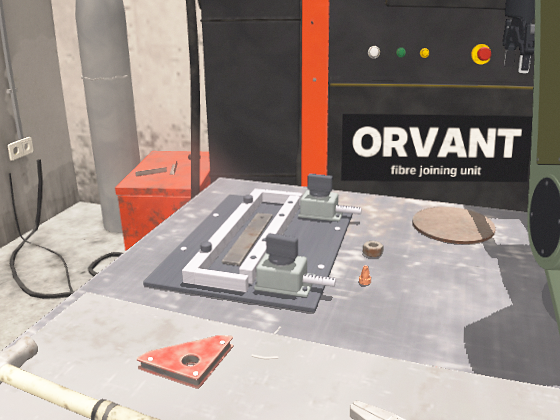

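The two knobs appear at scene (270,265) and (338,190), and at side (282,247) and (320,188). The stop is the white bar with the two nuts. Next I'll zoom in on the jig.

```bash
cat > h.py <<'E'
import numpy as np,cv2
from plant import *
def ray(f,px):
    K=f["camera_matrix"];u=cv2.undistortPoints(np.array([[px]],float),K,f["distortion"])[0,0]
    E=np.array(f["extrinsics"]);R=E[:3,:3];d=R.T@np.array([u[0],-u[1],-1]);return -R.T@E[:3,3],d/np.linalg.norm(d)
def onz(f,px,z):
    o,d=ray(f,px);return o+d*(z-o[2])/d[2]
def proj(f,P):
    E=np.array(f["extrinsics"]);p=np.atleast_2d(P)@E[:3,:3].T+E[:3,3]
    return cv2.projectPoints(p*[1,-1,-1],np.zeros(3),np.zeros(3),f["camera_matrix"],np.array(f["distortion"]))[0][:,0]
def tri(f,p,g,q):
    (a,d),(b,e)=ray(f,p),ray(g,q);s=np.linalg.lstsq(np.c_[d,-e],b-a,rcond=None)[0]
    A,B=a+s[0]*d,b+s[1]*e;return (A+B)/2,np.linalg.norm(A-B)
E
python3 - <<'E'
import cv2,numpy as np
a=cv2.imread("pics/scene0.png")[155:325,175:375];b=cv2.imread("pics/side0.png")[165:325,135:365]
cv2.imwrite("pics/a.png",cv2.resize(a,None,fx=3.5,fy=3.5,interpolation=cv2.INTER_CUBIC))
cv2.imwrite("pics/b.png",cv2.resize(b,None,fx=3.4,fy=3.4,interpolation=cv2.INTER_CUBIC))
E
```

```text
(no output)
```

View pics/a.png

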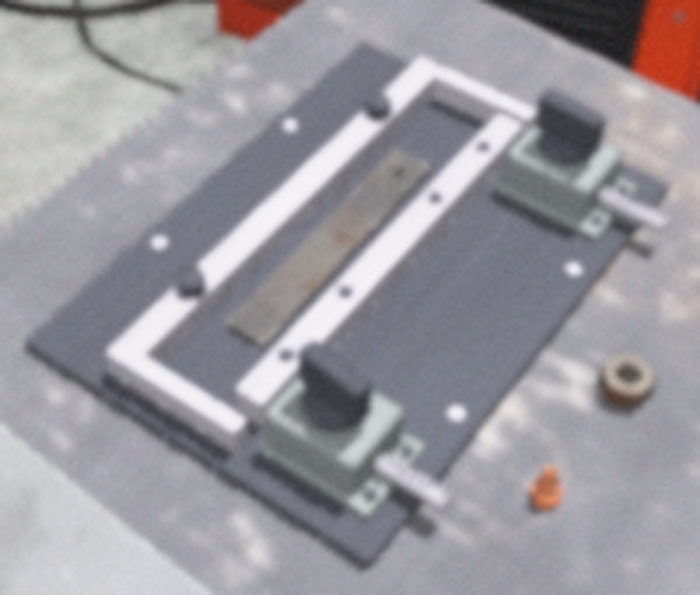

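View pics/b.png

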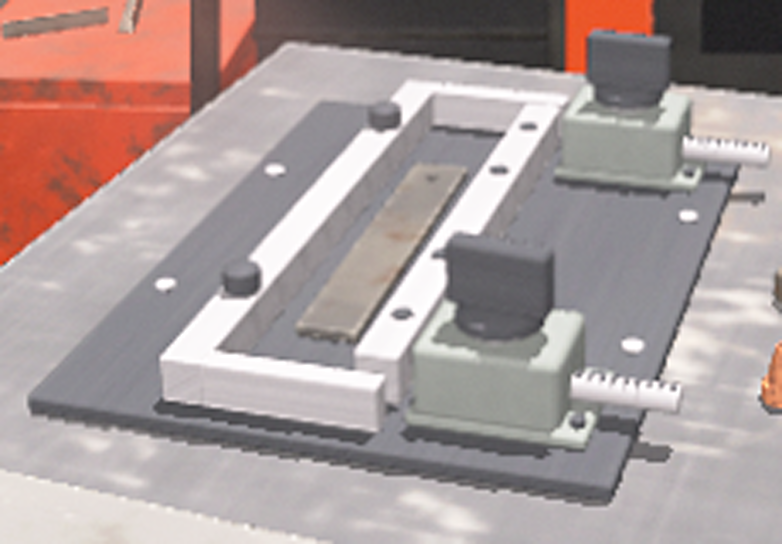

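Crop a shows the plate corners at (28,345), (370,42), (668,185) and (368,565). The wings are at (575,110) and (338,370), and their starting direction is across the fence. In crop b the corners are at (30,405), (325,100), (740,165) and (608,492).

```bash
python3 - <<'E'
from h import *
f=grab_frame("scene");g=grab_frame("side")
A=lambda x,y:((x+.5)/3.5-.5+175,(y+.5)/3.5-.5+155)
B=lambda x,y:((x+.5)/3.4-.5+135,(y+.5)/3.4-.5+165)
ca=np.array([onz(f,A(*p),.008) for p in[(28,343),(370,42),(668,185),(368,560)]])
cb=np.array([onz(g,B(*p),.008) for p in[(30,402),(325,100),(740,165),(608,490)]])
J=np.array([[.13,.18],[.13,-.18],[-.13,-.18],[-.13,.18]])
for c in(ca,cb,(ca+cb)/2):
    c=c[:,:2];m=c.mean(0)
    best=[]
    for L in(J,-J):
        H=L.T@(c-m);U,S,V=np.linalg.svd(H);D=np.diag([1,np.sign(np.linalg.det(V.T@U.T))]);R=V.T@D@U.T
        best.append((np.abs(L@R.T+m-c).max(),R,L))
    e,R,_=min(best,key=lambda b:b[0]) if 0 else best[0]
    print(c.round(4).tolist(),m.round(4),np.degrees(np.arctan2(R[1,0],R[0,0])).round(2),"err",e.round(4))
    for y in(.13,-.13):print(y,(R@[-.07,y]+m).round(4))
# wing tops
print("far",tri(f,A(575,108),g,B(630,36)),"near",tri(f,A(338,370),g,B(502,243)))
# wing top line directions: top-face edges on z=.084
for n,p,q in(("farA",A(545,93),A(604,120)),("nearA",A(308,348),A(366,387))):
    a,b=onz(f,p,.084),onz(f,q,.084);print(n,a.round(4),b.round(4),np.degrees(np.arctan2(*(b-a)[1::-1])))
for n,p,q in(("farB",B(590,34),B(670,40)),("nearB",B(452,238),B(552,250))):
    a,b=onz(g,p,.084),onz(g,q,.084);print(n,a.round(4),b.round(4),np.degrees(np.arctan2(*(b-a)[1::-1])))
for n,P in (("scr",[(290,125),(158,241),(573,268),(456,412)]),):
    print([onz(f,A(*p),.010)[:2].round(4).tolist() for p in P])
print(np.linalg.inv(g["extrinsics"])[:3,3],np.linalg.inv(f["extrinsics"])[:3,3])
E
```

```text
[[0.6762, 0.1348], [0.6923, -0.226], [0.4393, -0.2351], [0.4224, 0.1213]] [ 0.5576 -0.0512] 2.6 err 0.0034
0.13 [0.4817 0.0754]
-0.13 [ 0.4935 -0.1843]
[[0.6764, 0.1404], [0.695, -0.2205], [0.4367, -0.2001], [0.423, 0.1266]] [ 0.5578 -0.0384] 1.49 err 0.0216
0.13 [0.4844 0.0897]
-0.13 [ 0.4912 -0.1702]
[[0.6763, 0.1376], [0.6937, -0.2233], [0.438, -0.2176], [0.4227, 0.124]] [ 0.5577 -0.0448] 2.05 err 0.0118
0.13 [0.4831 0.0826]
-0.13 [ 0.4924 -0.1773]
far (array([ 0.49636864, -0.1867336 ,  0.08125275]), np.float64(0.0027027486400831168)) near (array([0.48174578, 0.07615163, 0.08305743]), np.float64(0.0028808122086772326))
farA [ 0.5165 -0.1835  0.084 ] [ 0.4729 -0.1856  0.084 ] -177.18874775498955
nearA [0.5018 0.0755 0.084 ] [0.461  0.0763 0.084 ] 178.85341349250578
farB [ 0.5174 -0.1771  0.084 ] [ 0.4742 -0.1808  0.084 ] -175.1313485207525
nearB [0.5038 0.0789 0.084 ] [0.4615 0.077  0.084 ] -177.43344945708898
[[0.6778, -0.1152], [0.6723, 0.0245], [0.4486, -0.1271], [0.4415, 0.0129]]
[0.2734844  0.70054264 0.40953535] [0.18884789 0.44318547 0.69470536]
```

```bash
cat >> h.py <<'E'
def move(x,y,z,adeg):
    "units of delta from the present measured pose to world xyz and tool-x angle"
    from scipy.spatial.transform import Rotation as R
    s=sense();r=R.from_quat(s["ee_rot"]);m=r.as_matrix();a=np.degrees(np.arctan2(m[1,0],m[0,0]))
    d=m.T@(np.array([x,y,z])-s["tool_pos"])/.025
    print("t",round(s["t"],2),"pos",s["tool_pos"].round(4),"a",a.round(2),"F",s["wrist_force"].round(1),"T",s["wrist_torque"].round(2),"w",round(s["width"],4),"j6",s["joints"][5].round(2),"| dp",d.round(2),"yaw",((a-adeg)/5).round(2))
E
python3 - <<'E'
from h import *
f=grab_frame("scene")
print([onz(f,p,0)[:2].round(3).tolist() for p in[(282,142),(365,185),(490,245)]])
move(.4945,-.184,.16,182)
E
```

```text
[[0.763, -0.325], [0.484, -0.314], [0.161, -0.318]]
t 0.25 pos [ 0.1471 -0.5557  0.2479] a 14.83 F [-0.8 -0.   0.3] T [ 0.06 -0.01  0.01] w 0.0854 j6 -0.02 | dp [ 17.24 -10.81   3.53] yaw -33.43
```

Request:
drive_tool:
  deltas:
    - {"dp": [6,-4,1],"yaw": -8,"jaw": 0.2}
    - {"dp": [17.2,-10.8,2],"yaw": -25,"jaw": 0.2}
    - {"dp": [17.2,-10.8,2],"yaw": -25,"jaw": 0.2}
    - {"dp": [17.2,-10.8,2],"yaw": -25,"jaw": 0.2}
    - {"dp": [17.2,-10.8,2],"yaw": -25,"jaw": 0.2}
    - {"dp": [17.2,-10.8,2],"yaw": -25,"jaw": 0.2}
    - {"dp": [17.2,-10.8,2],"yaw": -25,"jaw": 0.2}
    - {"dp": [17.2,-10.8,2],"yaw": -25,"jaw": 0.2}
    - {"dp": [17.2,-10.8,2],"yaw": -25,"jaw": 0.2}
    - {"dp": [17.2,-10.8,2],"yaw": -25,"jaw": 0.2}
    - {"dp": [17.2,-10.8,2],"yaw": -25,"jaw": 0.2}
    - {"dp": [17.2,-10.8,2],"yaw": -25,"jaw": 0.2}
    - {"dp": [17.2,-10.8,2],"yaw": -33.4,"jaw": 0.2}
    - {"dp": [17.2,-10.8,2],"yaw": -33.4,"jaw": 0.2}
    - {"dp": [17.2,-10.8,2],"yaw": -33.4,"jaw": 0.2}
    - {"dp": [17.2,-10.8,2],"yaw": -33.4,"jaw": 0.2}
    - {"dp": [17.2,-10.8,2],"yaw": -33.4,"jaw": 0.2}
    - {"dp": [17.2,-10.8,2],"yaw": -33.4,"jaw": 0.2}
    - {"dp": [17.2,-10.8,2],"yaw": -33.4,"jaw": 0.2}
    - {"dp": [17.2,-10.8,2],"yaw": -33.4,"jaw": 0.2}
  force: 30

```text
t: 1.92
tool_pos: [0.4937, -0.1848, 0.1982]
ee_rot: [0.187, 0.982, -0.0, -0.0]
wrist_force: [-0.3, 0.2, -0.0]
width: 0.0509
grip_force: 0.0
```

```bash
python3 - <<'E'
from h import *
move(.4945,-.184,.13,182)
f=grab_frame("wrist");cv2.imwrite("pics/w0.png",f["pixels"])
print(f["camera_matrix"][0,0],np.linalg.inv(f["extrinsics"])[:3,3],[proj(f,[x,y,z]).round() for x,y,z in[(.4945,-.184,.084),(.482,.076,.084)]])
E
```

```text
t 1.92 pos [ 0.4937 -0.1848  0.1982] a 158.43 F [-0.3  0.2 -0. ] T [-0.04 -0.01  0.04] w 0.0509 j6 -1.57 | dp [-0.02  0.04  2.73] yaw -4.71
290.0884554230727 [ 0.41490339 -0.15345115  0.3236821 ] [array([[280., 212.]]), array([[582.,  83.]])]
```

View pics/w0.png

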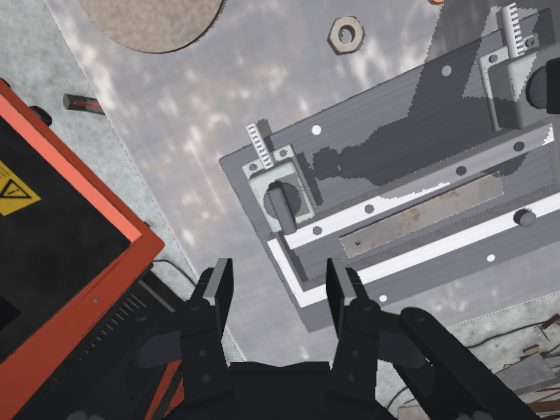

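The wrist view shows the right knob's wing from about (272,184) to (290,232). The predicted centre is (280,212), so the position agrees.

```bash
python3 - <<'E'
from h import *
f=grab_frame("wrist");im=f["pixels"][160:250,235:325]
cv2.imwrite("pics/wc.png",cv2.resize(im,None,fx=6,fy=6,interpolation=cv2.INTER_CUBIC))
P=[onz(f,p,.084) for p in[(274,184),(290,230)]];print(P,np.degrees(np.arctan2(*(P[1]-P[0])[1::-1])))
E
```

```text
[array([ 0.4692842, -0.1795796,  0.084    ]), array([ 0.51387275, -0.18190738,  0.084     ])] -2.9884580548708453
```

View pics/wc.png

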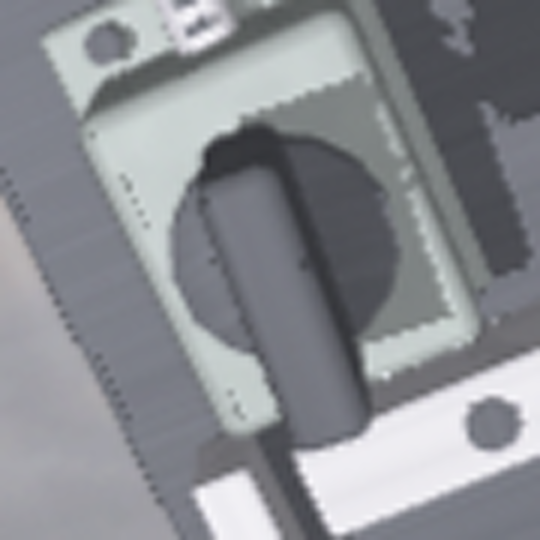

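The wing's top face runs along (240,178) to (330,430) in the crop.

```bash
python3 - <<'E'
from h import *
f=grab_frame("wrist")
P=[onz(f,(235+x/6,160+y/6),.084) for x,y in[(240,178),(330,430)]];print(P,(P[0]+P[1])/2,np.degrees(np.arctan2(*(P[1]-P[0])[1::-1])))
P=[onz(f,(235+x/6,160+y/6),.084) for x,y in[(290,445),(205,195)]];print(np.degrees(np.arctan2(*(P[0]-P[1])[1::-1])))
print(onz(f,(235+285/6,160+242/6),.056))
E
```

```text
[array([ 0.47426455, -0.18043448,  0.084     ]), array([ 0.51542222, -0.18271246,  0.084     ])] [ 0.49484338 -0.18157347  0.084     ] -3.1679552709947507
-4.423853969200399
[ 0.49375162 -0.18096065  0.056     ]
```

Request:
drive_tool:
  deltas:
    - {"dp": [0,0.1,1],"yaw": -3.6,"jaw": 0.2}
    - {"dp": [0,0.1,1.8],"yaw": -3.6,"jaw": 0.2}
    - {"dp": [0,0.1,2.5],"yaw": -3.6,"jaw": 0.2}
    - {"dp": [0,0.1,3.3],"yaw": -3.6,"jaw": 0.2}
    - {"dp": [0,0.1,4.2],"yaw": -3.6,"jaw": 0.2}
    - {"dp": [0,0.1,4.85],"yaw": -3.6,"jaw": 0.2}
    - {"dp": [0,0.1,4.85],"yaw": -3.6,"jaw": 0.2}
    - {"dp": [0,0.1,4.85],"yaw": -3.6,"jaw": -0.4}
    - {"dp": [0,0.1,4.85],"yaw": -3.6,"jaw": -1}
    - {"dp": [0,0.1,4.85],"yaw": -3.6,"jaw": -1}
    - {"dp": [0,0.1,4.85],"yaw": -3.6,"jaw": -1}
    - {"dp": [0,0.1,4.85],"yaw": -3.6,"jaw": -1}
  force: 30

```text
t: 3.07
tool_pos: [0.4957, -0.1828, 0.0784]
ee_rot: [0.034, 0.999, -0.001, 0.002]
wrist_force: [-0.4, -0.3, 3.6]
width: 0.0123
grip_force: 29.9
```

```bash
python3 -c "
from h import *
move(.4948,-.1825,.077,176.5)"
```

```text
t 3.07 pos [ 0.4957 -0.1828  0.0784] a 176.06 F [-0.4 -0.3  3.6] T [ 0.09 -0.1   0.14] w 0.0123 j6 -1.88 | dp [0.04 0.01 0.06] yaw -0.09
```

Request:
drive_tool:
  deltas:
    - {"dp": [0,0,-0.05],"yaw": 1,"jaw": -1}
    - {"dp": [0,0,-0.05],"yaw": 2,"jaw": -1}
    - {"dp": [0,0,-0.05],"yaw": 3,"jaw": -1}
    - {"dp": [0,0,-0.05],"yaw": 4,"jaw": -1}
    - {"dp": [0,0,-0.05],"yaw": 4.6,"jaw": -1}
    - {"dp": [0,0,-0.05],"yaw": 4.6,"jaw": -1}
    - {"dp": [0,0,-0.05],"yaw": 4.6,"jaw": -1}

```text
t: 3.65
tool_pos: [0.4956, -0.1828, 0.0785]
ee_rot: [0.232, 0.973, -0.0, 0.001]
wrist_force: [3.5, -1.3, -5.1]
width: 0.0124
grip_force: 29.1
```

```bash
python3 -c "
from h import *
move(.483,.077,.12,178)"
```

```text
t 3.65 pos [ 0.4956 -0.1828  0.0785] a 153.12 F [ 3.5 -1.3 -5.1] T [-0.15 -0.69 -0.03] w 0.0124 j6 -1.48 | dp [ 5.15  9.04 -1.67] yaw -4.98
```

Request:
drive_tool:
  deltas:
    - {"dp": [0,0,0],"yaw": 0,"jaw": 0.2}
    - {"dp": [0,0,0],"yaw": 0,"jaw": 0.2}
    - {"dp": [0,0,-0.8],"yaw": 0,"jaw": 0.2}
    - {"dp": [0,0,-1.9],"yaw": 0,"jaw": 0.2}
    - {"dp": [0.8,1.4,-1.9],"yaw": -1,"jaw": 0.2}
    - {"dp": [5.15,9.05,-1.9],"yaw": -5.6,"jaw": 0.2}
    - {"dp": [5.15,9.05,-1.9],"yaw": -5.6,"jaw": 0.2}
    - {"dp": [5.15,9.05,-1.9],"yaw": -5.6,"jaw": 0.2}
    - {"dp": [5.15,9.05,-1.9],"yaw": -5.6,"jaw": 0.2}
    - {"dp": [5.15,9.05,-1.9],"yaw": -5.6,"jaw": 0.2}
    - {"dp": [5.15,9.05,-1.9],"yaw": -5.6,"jaw": 0.2}
    - {"dp": [5.15,9.05,-1.9],"yaw": -5.6,"jaw": 0.2}
    - {"dp": [5.15,9.05,-1.9],"yaw": -5.6,"jaw": 0.2}

```text
t: 4.73
tool_pos: [0.482, 0.0776, 0.1259]
ee_rot: [-0.01, 1.0, -0.0, -0.0]
wrist_force: [0.0, 0.1, 0.0]
width: 0.0516
grip_force: 0.0
```

```bash
python3 -c "
from h import *
move(.4834,.077,.079,181)
f=grab_frame('scene');g=grab_frame('wrist')
cv2.imwrite('pics/w2.png',g['pixels'])
print(proj(g,[.4834,.077,.084]))
"
```

```text
t 4.73 pos [0.482  0.0776 0.1259] a -178.8 F [0.  0.1 0. ] T [-0.02 -0.03  0.04] w 0.0516 j6 -1.45 | dp [-0.06 -0.02  1.88] yaw -71.96
[[279.17618606 250.58769522]]
```

View pics/w2.png

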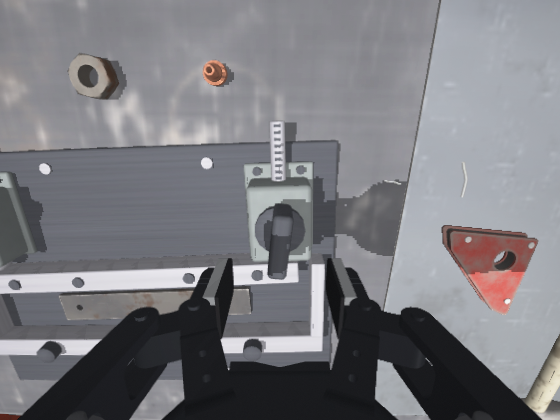

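The left wing's top runs from about (283,208) to (276,276) and sits between the fingers, slightly turned.

```bash
python3 - <<'E'
from h import *
f=grab_frame("wrist")
P=[onz(f,p,.084) for p in[(284,207),(276.5,276)]];print(P,(P[0]+P[1])/2,np.degrees(np.arctan2(*(P[1]-P[0])[1::-1])))
E
```

```text
[array([0.45391356, 0.07898592, 0.084     ]), array([0.50235262, 0.07510478, 0.084     ])] [0.47813309 0.07704535 0.084     ] -4.581002111271123
```

Request:
drive_tool:
  deltas:
    - {"dp": [-0.06,0,0.4],"yaw": 0.9,"jaw": 0.2}
    - {"dp": [-0.06,0,1.2],"yaw": 0.9,"jaw": 0.2}
    - {"dp": [-0.06,0,1.85],"yaw": 0.9,"jaw": 0}
    - {"dp": [-0.06,0,1.85],"yaw": 0.9,"jaw": -0.4}
    - {"dp": [-0.06,0,1.85],"yaw": 0.9,"jaw": -1}
    - {"dp": [-0.06,0,1.85],"yaw": 0.9,"jaw": -1}
    - {"dp": [-0.06,0,1.85],"yaw": 0.9,"jaw": -1}
    - {"dp": [-0.06,0,1.85],"yaw": 0.9,"jaw": -1}

```text
t: 5.55
tool_pos: [0.4841, 0.0768, 0.0799]
ee_rot: [0.03, 1.0, -0.001, 0.0]
wrist_force: [1.0, -4.4, -4.7]
width: 0.0121
grip_force: 33.5
```

```bash
python3 -c "
from h import *
move(.4834,.077,.079,139.6)"
```

```text
t 5.55 pos [0.4841 0.0768 0.0799] a 176.57 F [ 1.  -4.4 -4.7] T [-0.7  -0.14 -0.12] w 0.0121 j6 -1.38 | dp [0.03 0.01 0.03] yaw 7.39
```

Request:
drive_tool:
  deltas:
    - {"dp": [0,0,0],"yaw": 1.2,"jaw": -1}
    - {"dp": [0,0,0],"yaw": 2.4,"jaw": -1}
    - {"dp": [0,0,0],"yaw": 3.6,"jaw": -1}
    - {"dp": [0,0,0],"yaw": 4.8,"jaw": -1}
    - {"dp": [0,0,0],"yaw": 6,"jaw": -1}
    - {"dp": [0,0,0],"yaw": 7,"jaw": -1}
    - {"dp": [0,0,0],"yaw": 7.4,"jaw": -1}
    - {"dp": [0,0,0],"yaw": 7.4,"jaw": -1}
    - {"dp": [0,0,0],"yaw": 7.4,"jaw": -1}

```text
t: 6.3
tool_pos: [0.4838, 0.0761, 0.0799]
ee_rot: [0.345, 0.939, -0.001, 0.001]
wrist_force: [0.9, -7.8, -4.0]
width: 0.0122
grip_force: 33.2
```

```bash
python3 -c "
from h import *
move(.4954,-.1828,.0795,153.1)"
```

```text
t 6.3 pos [0.4838 0.0761 0.0799] a 139.65 F [ 0.9 -7.8 -4. ] T [-1.18 -0.1  -0.05] w 0.0122 j6 -0.73 | dp [-7.06 -7.59  0.04] yaw -2.69
```

Request:
drive_tool:
  deltas:
    - {"dp": [0,0,0],"yaw": 0,"jaw": 0.2}
    - {"dp": [0,0,0],"yaw": 0,"jaw": 0.2}
    - {"dp": [0,0,-0.8],"yaw": 0,"jaw": 0.2}
    - {"dp": [0,0,-1.8],"yaw": 0,"jaw": 0.2}
    - {"dp": [-1.1,-1.2,-1.8],"yaw": -1,"jaw": 0.2}
    - {"dp": [-7.06,-7.6,-1.8],"yaw": -2.7,"jaw": 0.2}
    - {"dp": [-7.06,-7.6,-1.8],"yaw": -2.7,"jaw": 0.2}
    - {"dp": [-7.06,-7.6,-1.8],"yaw": -2.7,"jaw": 0.2}
    - {"dp": [-7.06,-7.6,-1.8],"yaw": -2.7,"jaw": 0.2}
    - {"dp": [-7.06,-7.6,-1.8],"yaw": -2.7,"jaw": 0.2}
    - {"dp": [-7.06,-7.6,-1.8],"yaw": -2.7,"jaw": 0.2}
    - {"dp": [-7.06,-7.6,-1.8],"yaw": -2.7,"jaw": 0.2}
    - {"dp": [-7.06,-7.6,-1.8],"yaw": -2.7,"jaw": 0.2}

```text
t: 7.38
tool_pos: [0.4952, -0.1819, 0.125]
ee_rot: [0.234, 0.972, 0.0, 0.0]
wrist_force: [0.1, 0.5, 0.8]
width: 0.0515
grip_force: 0.0
```

```bash
python3 -c "
from h import *
move(.4954,-.1828,.0795,153.1)"
```

```text
t 7.38 pos [ 0.4952 -0.1819  0.125 ] a 152.95 F [0.1 0.5 0.8] T [-0.01 -0.04  0.01] w 0.0515 j6 -1.47 | dp [-0.02 -0.03  1.82] yaw -0.03
```

Request:
drive_tool:
  deltas:
    - {"dp": [-0.02,-0.03,0.8],"yaw": 0,"jaw": 0.2}
    - {"dp": [-0.02,-0.03,1.8],"yaw": 0,"jaw": 0.1}
    - {"dp": [-0.02,-0.03,1.8],"yaw": 0,"jaw": -0.4}
    - {"dp": [-0.02,-0.03,1.8],"yaw": 0,"jaw": -1}
    - {"dp": [-0.02,-0.03,1.8],"yaw": 0,"jaw": -1}
    - {"dp": [-0.02,-0.03,1.8],"yaw": 0,"jaw": -1}
    - {"dp": [-0.02,-0.03,1.8],"yaw": 0,"jaw": -1}
    - {"dp": [-0.02,-0.03,1.8],"yaw": 1.1,"jaw": -1}
    - {"dp": [-0.02,-0.03,1.8],"yaw": 2.2,"jaw": -1}
    - {"dp": [-0.02,-0.03,1.8],"yaw": 3.3,"jaw": -1}
    - {"dp": [-0.02,-0.03,1.8],"yaw": 4.4,"jaw": -1}
    - {"dp": [-0.02,-0.03,1.8],"yaw": 5.5,"jaw": -1}
    - {"dp": [-0.02,-0.03,1.8],"yaw": 5.5,"jaw": -1}
    - {"dp": [-0.02,-0.03,1.8],"yaw": 5.5,"jaw": -1}

```text
t: 8.55
tool_pos: [0.4952, -0.182, 0.0804]
ee_rot: [0.457, 0.89, 0.0, 0.0]
wrist_force: [-1.9, 1.3, 2.7]
width: 0.0119
grip_force: 34.7
```

```bash
python3 -c "
from h import *
move(.4838,.0758,.0795,139.6)"
```

```text
t 8.55 pos [ 0.4952 -0.182   0.0804] a 125.66 F [-1.9  1.3  2.7] T [ 0.25  0.35 -0.15] w 0.0119 j6 -1.0 | dp [8.65 5.64 0.04] yaw -2.79
```

Request:
drive_tool:
  deltas:
    - {"dp": [0,0,0],"yaw": 0,"jaw": 0.2}
    - {"dp": [0,0,0],"yaw": 0,"jaw": 0.2}
    - {"dp": [0,0,-0.8],"yaw": 0,"jaw": 0.2}
    - {"dp": [0,0,-1.8],"yaw": 0,"jaw": 0.2}
    - {"dp": [1.3,0.8,-1.8],"yaw": -1,"jaw": 0.2}
    - {"dp": [8.65,5.65,-1.8],"yaw": -2.8,"jaw": 0.2}
    - {"dp": [8.65,5.65,-1.8],"yaw": -2.8,"jaw": 0.2}
    - {"dp": [8.65,5.65,-1.8],"yaw": -2.8,"jaw": 0.2}
    - {"dp": [8.65,5.65,-1.8],"yaw": -2.8,"jaw": 0.2}
    - {"dp": [8.65,5.65,-1.8],"yaw": -2.8,"jaw": 0.2}
    - {"dp": [8.65,5.65,-1.8],"yaw": -2.8,"jaw": 0.2}
    - {"dp": [8.65,5.65,-1.8],"yaw": -2.8,"jaw": 0.2}
    - {"dp": [8.65,5.65,-1.8],"yaw": -2.8,"jaw": 0.2}

```text
t: 9.63
tool_pos: [0.4846, 0.0759, 0.1247]
ee_rot: [0.344, 0.939, -0.0, 0.001]
wrist_force: [0.2, -0.3, -0.1]
width: 0.0512
grip_force: 0.0
```

```bash
python3 -c "
from h import *
move(.4838,.0758,.0795,139.6)"
```

```text
t 9.63 pos [0.4846 0.0759 0.1247] a 139.72 F [ 0.2 -0.3 -0.1] T [-0.03  0.05 -0.02] w 0.0512 j6 -0.73 | dp [ 0.02 -0.02  1.81] yaw 0.02
```

Request:
drive_tool:
  deltas:
    - {"dp": [0,0,0.8],"yaw": 0,"jaw": 0.2}
    - {"dp": [0,0,1.8],"yaw": 0,"jaw": 0.1}
    - {"dp": [0,0,1.8],"yaw": 0,"jaw": -0.4}
    - {"dp": [0,0,1.8],"yaw": 0,"jaw": -1}
    - {"dp": [0,0,1.8],"yaw": 0,"jaw": -1}
    - {"dp": [0,0,1.8],"yaw": 0,"jaw": -1}
    - {"dp": [0,0,1.8],"yaw": 0,"jaw": -1}
    - {"dp": [0,0,1.8],"yaw": 1.1,"jaw": -1}
    - {"dp": [0,0,1.8],"yaw": 2.2,"jaw": -1}
    - {"dp": [0,0,1.8],"yaw": 3.3,"jaw": -1}
    - {"dp": [0,0,1.8],"yaw": 4.4,"jaw": -1}
    - {"dp": [0,0,1.8],"yaw": 5.5,"jaw": -1}
    - {"dp": [0,0,1.8],"yaw": 5.7,"jaw": -1}
    - {"dp": [0,0,1.8],"yaw": 5.7,"jaw": -1}

```text
t: 10.8
tool_pos: [0.484, 0.0741, 0.0803]
ee_rot: [0.565, 0.825, -0.001, 0.001]
wrist_force: [-0.3, -6.8, -1.5]
width: 0.0121
grip_force: 35.2
```

```bash
python3 -c "
from h import *
move(.4954,-.1824,.0795,125.5)"
```

```text
t 10.8 pos [0.484  0.0741 0.0803] a 111.13 F [-0.3 -6.8 -1.5] T [-1.11  0.18 -0.03] w 0.0121 j6 -0.24 | dp [-9.74 -3.27  0.06] yaw -2.87
```

Request:
drive_tool:
  deltas:
    - {"dp": [0,0,0],"yaw": 0,"jaw": 0.2}
    - {"dp": [0,0,0],"yaw": 0,"jaw": 0.2}
    - {"dp": [0,0,-0.8],"yaw": 0,"jaw": 0.2}
    - {"dp": [0,0,-1.8],"yaw": 0,"jaw": 0.2}
    - {"dp": [-1.4,-0.5,-1.8],"yaw": -1,"jaw": 0.2}
    - {"dp": [-9.8,-3.3,-1.8],"yaw": -2.9,"jaw": 0.2}
    - {"dp": [-9.8,-3.3,-1.8],"yaw": -2.9,"jaw": 0.2}
    - {"dp": [-9.8,-3.3,-1.8],"yaw": -2.9,"jaw": 0.2}
    - {"dp": [-9.8,-3.3,-1.8],"yaw": -2.9,"jaw": 0.2}
    - {"dp": [-9.8,-3.3,-1.8],"yaw": -2.9,"jaw": 0.2}
    - {"dp": [-9.8,-3.3,-1.8],"yaw": -2.9,"jaw": 0.2}
    - {"dp": [-9.8,-3.3,-1.8],"yaw": -2.9,"jaw": 0.2}
    - {"dp": [-9.8,-3.3,-1.8],"yaw": -2.9,"jaw": 0.2}

```text
t: 11.88
tool_pos: [0.4954, -0.1832, 0.1249]
ee_rot: [0.458, 0.889, 0.0, 0.0]
wrist_force: [-0.9, 0.9, -1.0]
width: 0.0514
grip_force: 0.0
```

```bash
python3 -c "
from h import *
move(.4954,-.1824,.0795,125.5)"
```

```text
t 11.88 pos [ 0.4954 -0.1832  0.1249] a 125.43 F [-0.9  0.9 -1. ] T [-0.   -0.06  0.03] w 0.0514 j6 -1.0 | dp [0.03 0.02 1.82] yaw -0.01
```

Request:
drive_tool:
  deltas:
    - {"dp": [0,0,0.8],"yaw": 0,"jaw": 0.2}
    - {"dp": [0,0,1.8],"yaw": 0,"jaw": 0.1}
    - {"dp": [0,0,1.8],"yaw": 0,"jaw": -0.4}
    - {"dp": [0,0,1.8],"yaw": 0,"jaw": -1}
    - {"dp": [0,0,1.8],"yaw": 0,"jaw": -1}
    - {"dp": [0,0,1.8],"yaw": 0,"jaw": -1}
    - {"dp": [0,0,1.8],"yaw": 0,"jaw": -1}
    - {"dp": [0,0,1.8],"yaw": 1.1,"jaw": -1}
    - {"dp": [0,0,1.8],"yaw": 2.2,"jaw": -1}
    - {"dp": [0,0,1.8],"yaw": 3.3,"jaw": -1}
    - {"dp": [0,0,1.8],"yaw": 4.4,"jaw": -1}
    - {"dp": [0,0,1.8],"yaw": 5.5,"jaw": -1}
    - {"dp": [0,0,1.8],"yaw": 5.7,"jaw": -1}
    - {"dp": [0,0,1.8],"yaw": 5.7,"jaw": -1}

```text
t: 13.05
tool_pos: [0.4956, -0.1819, 0.0804]
ee_rot: [0.662, 0.75, 0.001, 0.0]
wrist_force: [-1.7, 5.7, 3.5]
width: 0.0125
grip_force: 32.7
```

```bash
python3 -c "
from h import *
move(.484,.074,.0795,111.1)"
```

```text
t 13.05 pos [ 0.4956 -0.1819  0.0804] a 97.12 F [-1.7  5.7  3.5] T [0.85 0.08 0.02] w 0.0125 j6 -0.5 | dp [10.21  0.81  0.05] yaw -2.8
```

Request:
drive_tool:
  deltas:
    - {"dp": [0,0,0],"yaw": 0,"jaw": 0.2}
    - {"dp": [0,0,0],"yaw": 0,"jaw": 0.2}
    - {"dp": [0,0,-0.8],"yaw": 0,"jaw": 0.2}
    - {"dp": [0,0,-1.8],"yaw": 0,"jaw": 0.2}
    - {"dp": [1.5,0.1,-1.8],"yaw": -1,"jaw": 0.2}
    - {"dp": [10.25,0.8,-1.8],"yaw": -2.8,"jaw": 0.2}
    - {"dp": [10.25,0.8,-1.8],"yaw": -2.8,"jaw": 0.2}
    - {"dp": [10.25,0.8,-1.8],"yaw": -2.8,"jaw": 0.2}
    - {"dp": [10.25,0.8,-1.8],"yaw": -2.8,"jaw": 0.2}
    - {"dp": [10.25,0.8,-1.8],"yaw": -2.8,"jaw": 0.2}
    - {"dp": [10.25,0.8,-1.8],"yaw": -2.8,"jaw": 0.2}
    - {"dp": [10.25,0.8,-1.8],"yaw": -2.8,"jaw": 0.2}
    - {"dp": [10.25,0.8,-1.8],"yaw": -2.8,"jaw": 0.2}

```text
t: 14.13
tool_pos: [0.4841, 0.074, 0.1247]
ee_rot: [0.565, 0.825, -0.0, 0.001]
wrist_force: [-0.9, -0.0, 0.7]
width: 0.0513
grip_force: 0.0
```

```bash
python3 -c "
from h import *
move(.484,.074,.0795,111.1)"
```

```text
t 14.13 pos [0.4841 0.074  0.1247] a 111.21 F [-0.9 -0.   0.7] T [-0.06 -0.02 -0.07] w 0.0513 j6 -0.24 | dp [ 0.   -0.    1.81] yaw 0.02
```

Request:
drive_tool:
  deltas:
    - {"dp": [0,0,0.8],"yaw": 0,"jaw": 0.2}
    - {"dp": [0,0,1.8],"yaw": 0,"jaw": 0.1}
    - {"dp": [0,0,1.8],"yaw": 0,"jaw": -0.4}
    - {"dp": [0,0,1.8],"yaw": 0,"jaw": -1}
    - {"dp": [0,0,1.8],"yaw": 0,"jaw": -1}
    - {"dp": [0,0,1.8],"yaw": 0,"jaw": -1}
    - {"dp": [0,0,1.8],"yaw": 0,"jaw": -1}
    - {"dp": [0,0,1.8],"yaw": 1.1,"jaw": -1}
    - {"dp": [0,0,1.8],"yaw": 2.2,"jaw": -1}
    - {"dp": [0,0,1.8],"yaw": 3.3,"jaw": -1}
    - {"dp": [0,0,1.8],"yaw": 4.2,"jaw": -1}
    - {"dp": [0,0,1.8],"yaw": 4.7,"jaw": -1}
    - {"dp": [0,0,1.8],"yaw": 4.7,"jaw": -1}
    - {"dp": [0,0,1.8],"yaw": 4.7,"jaw": -1}

```text
t: 15.3
tool_pos: [0.4828, 0.0728, 0.0803]
ee_rot: [0.722, 0.692, -0.001, 0.0]
wrist_force: [-2.7, -7.2, 2.5]
width: 0.0123
grip_force: 34.0
```

```bash
python3 -c "
from h import *
move(.4955,-.1822,.0795,85.2)"
```

```text
t 15.3 pos [0.4828 0.0728 0.0803] a 87.62 F [-2.7 -7.2  2.5] T [-1.06  0.25 -0.09] w 0.0123 j6 0.17 | dp [-10.17   0.93   0.05] yaw 0.48
```

Request:
drive_tool:
  deltas:
    - {"dp": [0,0,0],"yaw": 0.3,"jaw": -1}
    - {"dp": [0,0,0],"yaw": 0.6,"jaw": -1}
    - {"dp": [0,0,0],"yaw": 0.9,"jaw": -1}
    - {"dp": [0,0,0],"yaw": 0.9,"jaw": -1}
    - {"dp": [0,0,0],"yaw": 0.9,"jaw": -1}

```text
t: 15.72
tool_pos: [0.4826, 0.0728, 0.0803]
ee_rot: [0.747, 0.665, -0.002, 0.001]
wrist_force: [-2.1, -5.4, 1.6]
width: 0.0127
grip_force: 42.2
```

```bash
python3 -c "
from h import *
move(.4955,-.1822,.0795,97)"
```

```text
t 15.72 pos [0.4826 0.0728 0.0803] a 83.35 F [-2.1 -5.4  1.6] T [-0.87  0.43  0.88] w 0.0127 j6 0.25 | dp [-10.07   1.69   0.06] yaw -2.73
```

Request:
drive_tool:
  deltas:
    - {"dp": [0,0,0],"yaw": 0,"jaw": 0.2}
    - {"dp": [0,0,0],"yaw": 0,"jaw": 0.2}
    - {"dp": [0,0,-0.8],"yaw": 0,"jaw": 0.2}
    - {"dp": [0,0,-1.8],"yaw": 0,"jaw": 0.2}
    - {"dp": [-1.4,0.2,-1.8],"yaw": -1,"jaw": 0.2}
    - {"dp": [-10.1,1.7,-1.8],"yaw": -2.8,"jaw": 0.2}
    - {"dp": [-10.1,1.7,-1.8],"yaw": -2.8,"jaw": 0.2}
    - {"dp": [-10.1,1.7,-1.8],"yaw": -2.8,"jaw": 0.2}
    - {"dp": [-10.1,1.7,-1.8],"yaw": -2.8,"jaw": 0.2}
    - {"dp": [-10.1,1.7,-1.8],"yaw": -2.8,"jaw": 0.2}
    - {"dp": [-10.1,1.7,-1.8],"yaw": -2.8,"jaw": 0.2}
    - {"dp": [-10.1,1.7,-1.8],"yaw": -2.8,"jaw": 0.2}
    - {"dp": [-10.1,1.7,-1.8],"yaw": -2.8,"jaw": 0.2}

```text
t: 16.8
tool_pos: [0.4956, -0.1823, 0.1249]
ee_rot: [0.663, 0.748, 0.001, 0.0]
wrist_force: [0.2, 0.1, -0.7]
width: 0.0514
grip_force: 0.0
```

```bash
python3 -c "
from h import *
move(.4955,-.1822,.0795,97)"
```

```text
t 16.8 pos [ 0.4956 -0.1823  0.1249] a 96.91 F [ 0.2  0.1 -0.7] T [ 0.05 -0.01 -0.  ] w 0.0514 j6 -0.5 | dp [ 0.   -0.01  1.82] yaw -0.02
```

Final turn of the right knob, to a ≈ 83.5 (2.7 units), ending on the stop.

Request:
drive_tool:
  deltas:
    - {"dp": [0,0,0.8],"yaw": 0,"jaw": 0.2}
    - {"dp": [0,0,1.8],"yaw": 0,"jaw": 0.1}
    - {"dp": [0,0,1.8],"yaw": 0,"jaw": -0.4}
    - {"dp": [0,0,1.8],"yaw": 0,"jaw": -1}
    - {"dp": [0,0,1.8],"yaw": 0,"jaw": -1}
    - {"dp": [0,0,1.8],"yaw": 0,"jaw": -1}
    - {"dp": [0,0,1.8],"yaw": 0,"jaw": -1}
    - {"dp": [0,0,1.8],"yaw": 0.8,"jaw": -1}
    - {"dp": [0,0,1.8],"yaw": 1.6,"jaw": -1}
    - {"dp": [0,0,1.8],"yaw": 2.2,"jaw": -1}
    - {"dp": [0,0,1.8],"yaw": 2.6,"jaw": -1}
    - {"dp": [0,0,1.8],"yaw": 2.8,"jaw": -1}
    - {"dp": [0,0,1.8],"yaw": 2.8,"jaw": -1}
    - {"dp": [0,0,1.8],"yaw": 2.8,"jaw": -1}

```text
t: 17.97
tool_pos: [0.4959, -0.1808, 0.0805]
ee_rot: [0.747, 0.664, 0.001, 0.0]
wrist_force: [-0.3, 5.3, -0.9]
width: 0.012
grip_force: 41.0
```

```bash
python3 -c "
from h import *
move(.4834,.073,.0795,84.5)"
```

```text
t 17.97 pos [ 0.4959 -0.1808  0.0805] a 83.25 F [-0.3  5.3 -0.9] T [ 0.84 -0.07  0.95] w 0.012 j6 -0.25 | dp [10.02 -1.69  0.04] yaw -0.25
```

Request:
drive_tool:
  deltas:
    - {"dp": [0,0,0],"yaw": 0,"jaw": 0.2}
    - {"dp": [0,0,0],"yaw": 0,"jaw": 0.2}
    - {"dp": [0,0,-0.8],"yaw": 0,"jaw": 0.2}
    - {"dp": [0,0,-2],"yaw": 0,"jaw": 0.2}
    - {"dp": [0,0,-4],"yaw": 0,"jaw": 0.2}
    - {"dp": [4,-3,-5.5],"yaw": 0,"jaw": 0.2}
    - {"dp": [4,-3,-5.5],"yaw": 0,"jaw": 0.2}
    - {"dp": [4,-3,-5.5],"yaw": 0,"jaw": 0.2}
    - {"dp": [4,-3,-5.5],"yaw": 0,"jaw": 0.2}
    - {"dp": [4,-3,-5.5],"yaw": 0,"jaw": 0.2}
    - {"dp": [4,-3,-5.5],"yaw": 0,"jaw": 0.2}

```text
t: 18.88
tool_pos: [0.4336, -0.0737, 0.2177]
ee_rot: [0.748, 0.663, 0.001, 0.001]
wrist_force: [-0.1, -0.1, 0.7]
width: 0.0512
grip_force: 0.0
```

```bash
python3 - <<'E'
from h import *
move(.4834,.073,.0795,84.5)
f=grab_frame("scene")["pixels"][155:325,175:375];g=grab_frame("side")["pixels"][165:325,135:365]
r=lambda i:cv2.resize(i,(400,400*i.shape[0]//i.shape[1]),interpolation=cv2.INTER_CUBIC)
a,b=r(f),r(g);h=min(len(a),len(b));cv2.imwrite("pics/end.png",cv2.hconcat([a[:h],b[:h]]))
cv2.imwrite("pics/endb.png",cv2.resize(f,None,fx=3.5,fy=3.5,interpolation=cv2.INTER_CUBIC))
E
```

```text
t 18.88 pos [ 0.4336 -0.0737  0.2177] a 83.11 F [-0.1 -0.1  0.7] T [ 0.02 -0.03 -0.03] w 0.0512 j6 -0.07 | dp [6.07 1.26 5.53] yaw -0.28
```

View pics/endb.png

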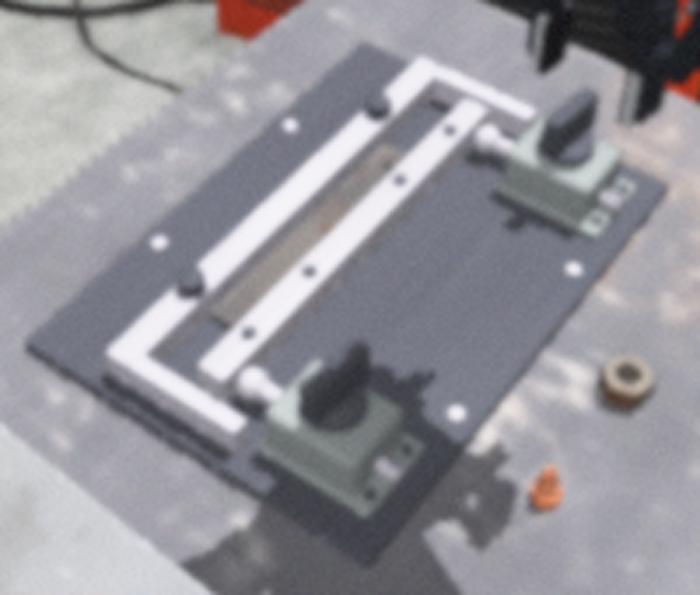

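View pics/end.png

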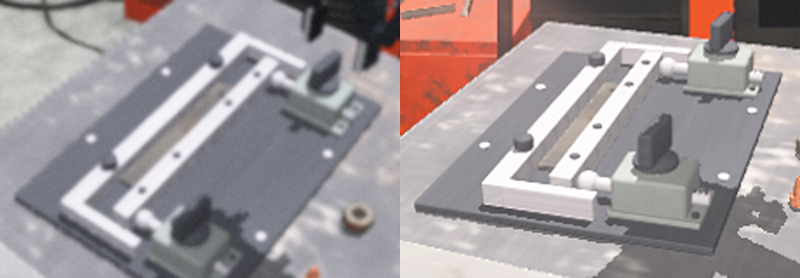

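The fence is up against the bar. Its top edge runs from (200,365) to (468,100), parallel to the stop, and both wings lie along the fence. I'll check this numerically.

```bash
python3 - <<'E'
from h import *
f=grab_frame("scene")
A=lambda x,y:((x+.5)/3.5-.5+175,(y+.5)/3.5-.5+155)
t=np.radians(2.6);R=np.array([[np.cos(t),np.sin(t)],[-np.sin(t),np.cos(t)]])
for n,p,z in(("fence hole L",(249,333),.032),("hole2",(309,272),.032),("hole3",(400,181),.032),("hole R",(450,130),.032),("stop face L",(152,352),.030),("stop face R",(428,95),.030)):
    print(n,(R@(onz(f,A(*p),z)[:2]-[.5576,-.0512])*1000).round(1))
print(sense()["t"])
E
```

```text
fence hole L [ 10.3 108.4]
hole2 [10.8 48.6]
hole3 [ 10.8 -51. ]
hole R [  11.3 -112.3]
stop face L [ 48.4 152.4]
stop face R [  44.8 -135.3]
19.0333
```

```bash
python3 -c "
from plant import *
print(finish_job())"
```

```text
the job is handed in; nothing more can be done
None
```

The fence is wound fully home and handed in at about 19 s: both knobs reached their end stops, the fence measured square to about 1 mm with the bar between it and the fixed stop, and by the knob angles neither end led by more than about 9 mm.

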